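# Draw the filter tray out of an injector test bench with the pull hook

## Task

Take the pull hook out of its stand, hook it into the finger hole of the filter tray and, keeping the hook upright, draw the tray straight out until it meets its stop inside the housing; you can only feel the stop, so settle the tray against it with a steady pull of about 10 N and never pull harder than 20 N. Then unhook, leave the tray drawn out and stand the hook back in its stand. Touch the tray only with the hook and leave everything else on the bench where it is.

Things in the scene. Friction and masses are not known exactly. Their poses are not given: they have to be found in the camera images.
- hook: Steel pull hook, 130 to 210 g, standing in its stand. Origin: on the shank's axis at the underside of the collar, a plate 40 (x) x 34 (y) x 5 mm, thick upward. Below the collar a round shank, 8 mm thick, runs straight down and ends in a toe of the same bar bent to the hook's -x: the toe's end is 15 mm from the shank's axis, its underside 55 mm below the origin.
- hook_grip (a point): Grip point on the hook's axis, 35 mm above its origin, in the upright black plastic handle: 24 (hook's x) x 30 (hook's y) x 56 mm high, from 5 to 61 mm above the origin. Take it firmly across the 24 mm, fingers before and behind it along the toe's direction: gripped the other way it twists in the fingers under the pull.
- hook_bend (a point): Point in the hook where shank and toe meet, on the shank's axis, 51 mm below the hook's origin.
- stand: Dark steel stand for the hook, fixed: block 76 x 60 x 70 mm high on a 110 x 90 x 6 mm foot; origin at the underside. A well, open on top, goes down through it, -19 to +8 mm along x, -10 to +10 mm along y. The hook stands with shank and toe in the well and the collar flat on the block: hook origin 70 mm above the stand's origin, x axes alike. It starts so.
- station: Filter station, fixed: blue housing 200 (x) x 240 (y) x 62 mm high, open at its front, which faces the station's -x; origin at the centre of the underside. A clamp column with an injector stands on the rear half of its lid, up to 195 mm above the bench (from 50 mm behind the centre on).
- tray: Aluminium filter tray, slides out along the station's -x, axes as the station's. Origin: centre of the round 28 mm finger hole, at the top of the tongue, a level plate 66 (x) x 64 (y) x 5 mm; its top is 39 mm above the bench and the space below is free. Fully home the origin is at x -145, y 0 mm in the station's frame; it starts 0 to 15 mm out. The slide drags with about 2.5 N.
- tray_front (a point): Point at the root of the tongue, 33 mm from the hole's centre, on the front face of the tray's upright front plate (222 mm wide, top 56 mm above the bench).
- stop_bar: Steel bar fixed under the station's lid inside the housing (not seen), origin 54 mm above the station's origin. It carries the rigid clip that stops the tray. Where the clip sits along the bar is not known: the tray meets it somewhere from 80 to 108 mm out from fully home, different each time, and it must be felt.
- nozzle_rack: Bystander: aluminium block 100 x 80 x 50 mm with six steel nozzles standing in it, 95 mm high overall; origin at the underside.
- nut_a: Bystander: dark steel nozzle nut, 25 mm across, 32 mm high, beside the tray's way on the station's +y side; origin at the underside.
- nut_b: Bystander: the same kind of nut on the station's -y side.
- wrench: Bystander: steel wrench 160 mm long lying flat in the parts tray.
- fluid: Bystander: closed white bottle, 64 mm across, 170 mm high; origin at the underside.
- parts_tray: Bystander: open steel tray 120 x 200 x 30 mm with the wrench in it; origin at the underside.
- beaker: Bystander: steel cup 70 mm across, 80 mm high; origin at the underside.
Mind the look-alikes: they are no part of the job. What is shaped like the stand but orange is not meant.

How it is judged:
On the way, in this order (a step that is already met when the one before it is completed fails the run):
1. the hook's end is through the tray's finger hole (horizontal distance between hook_bend and tray below 0.014 m and z of hook_bend in the frame of tray below -0.012 m), for 0.1 s.
2. with the hook in the hole, the tray is held against its stop with more than 5 N (contact force between stop_bar and tray above 5 N and horizontal distance between hook_bend and tray below 0.02 m and z of hook_bend in the frame of tray below -0.005 m), for 0.3 s.
At the end, for the whole second after the job is handed in: The tray stands drawn out at least 75 mm from fully home, and the hook stands upright (within 0.08 rad) at rest in its stand, shank in the well and collar down on the block (origin within 9 mm sideways and 4 mm in height of its place) (x of tray in the frame of station below -0.22 m and horizontal distance between hook and stand below 0.009 m and z of hook in the frame of stand between 0.066 and 0.074 m and angle between hook's own z axis and vertical below 0.08 rad and linear speed of hook below 0.02 m/s); the robot touches nothing.
It fails at once if the hook loads the tray with more than 20 N (contact force between hook and tray above 20 N).
It fails at once if the tray is pulled against its stop with more than 20 N (contact force between stop_bar and tray above 20 N).
It fails at once if the gripper or arm touches the tray (contact force between any of the fingers, the arm and tray above 1 N).
It fails at once if a bystander is moved more than 30 mm (distance of any of nozzle_rack, nut_a, nut_b, wrench, fluid, parts_tray, beaker from where it was at the start of the episode above 0.03 m).
It fails at once if the hook leans more than 0.15 rad (9 degrees) from upright (angle between hook's own z axis and vertical above 0.15 rad).
It also fails if it takes over 61 s, if anything falls off the work surface, if the arm or the gripper's body presses on something with over 40 N, if the wrist force passes 120 N, or if a joint passes its speed limit or range.

## Robot

A 6-joint arm with a two-finger parallel gripper is mounted at the origin on the work surface. World frame = base frame: x ahead of the robot, y to its left, z up, the work surface at z = 0. Lengths are in m, angles in rad, forces in N, time in s.
With the tool pointing down it reaches from about 0.3 to 0.775 m from the base axis. Payload 14.6 kg.
Tool frame: the origin (TCP) lies at the very end of the fingers, on their centre line; the grasp point (between the pads) lies 19 mm behind it; x points along the fingers, z is the direction in which the jaws open and shut, and the axes are right-handed (so a half turn about x gives the same grasp; the last joint's range is limited). The gripper opens to 94 mm and grips with 3 to 60 N. Pads are 16 mm wide; open, the fingers measure 119 mm over their backs; the gripper's body (75 mm by 177 mm) begins 78 mm behind the grasp point.
Start: joints at [1.05, 0.3, 1.521, -0, 1.321, -0.067], TCP at [0.241, 0.494, 0.205] pointing down, gripper open.
Joint ranges: [-3.03, 3.03], [-0.79, 2.21], [0.23, 2.52], [-1.04, 4.18], [0, 3.07], [-2.55, 2.55]. Speed limits (rad/s): [2.22, 2.22, 2.57, 3.14, 3.14, 3.14].

## Interface

Orientations are given as [roll, pitch, yaw] about the fixed x, y, z axes, in that order (R = Rz(yaw) Ry(pitch) Rx(roll)).
In Python, from station import ctrl gives the robot as it stands. The module is installed in compiled form; this text tells all that it offers.
- The arm moves only by the tool servo_tool, never from a script. Its argument "motion" is one flat list of numbers, 4 for each row, row after row: the shift along the tool's x, y, z in mm, then the turn about the tool's x in degrees. In form: [dx, dy, dz, roll, dx, dy, dz, roll, ...]. A call has 1 to 20 rows; each row is the pose to reach, as a shift and turn from the pose commanded when the call began, along the tool's axes at that moment; what a row does not reach only later rows make up. A row lasts 1/8 s, in which the tool goes at most 62.5 mm and 10.7 degrees, less where a joint would pass 70% of its speed; a pose out of reach is approached as far as the arm can. A call with a gripper value outside its range is refused whole. "gripper" is the opening, from 0 (shut) to 1 (fully open), set as the call begins (left out, the last holds). The fingers move at their own pace and stop on an object; "force" is the grip in N (left out, the last holds). Time passes only in rows, so rows that repeat a pose let the fingers close. It gives the time, the measured TCP pose, the force and the opening at its end, in the units of the state.
- ctrl.get_obs(): the state, without advancing time (a new reading comes with each control period).
- ctrl.camera(name): name is "scene" or "top" or "wrist"; returns a dict with "color" (480x640x3 uint8, red, green, blue), "z_map" (480x640 float32, m along the optical axis (not along the pixel's ray), 0 where there is no reading), "fx", "fy", "cx", "cy" (pixels), "rvec" (rotation vector, rad) and "tvec" (3), from world to camera coordinates, as OpenCV has them. Camera axes: x right, y down, z forward; pixel columns grow to the right and rows downward; lengths in m; the calibration is good to about 2 mm. A picture is of the moment at which its call begins.
- ctrl.hand_in(): hands the job in, once; it reports no verdict.
The state is a dict: "time_s": time; "qpos": joint angles; "joint_vel": joint speeds; "tau": joint torques, N m; "ee_pos": TCP position; "eef_rot": TCP orientation; "force": force on the tool from outside, world axes, zero at the start; "moment": the same for the moment, N m; "grip_width": finger opening in m.
Only numpy, scipy, OpenCV 4.12 (cv2) and the standard library are available. Lean on these libraries where they do the work, as an engineer would, in place of code of your own. Each camera call takes 0.05 s, during which the arm holds its last target.

## Working session

There is one attempt and no reset: what is moved stays moved. The work goes in short steps, Python scripts to look and compute and a tool call to move; the robot and the scene stay as the last step left them, time stands still between calls to the robot, and variables do not carry over. Pictures are saved under pics/ and viewed, and the job is handed in when it is done.

Besides the shell and the picture viewer there is one more tool, called as name(argument=value, ...) on one line, values as JSON. servo_tool: Moves the arm, as the interface text tells. Its arguments: {"type":"object","properties":{"motion":{"type":"array","items":{"type":"number"}},"gripper":{"type":"number"},"force":{"type":"number"}},"required":["motion"]}

```bash
mkdir -p pics; cat > h.py <<'E'
import numpy as np, cv2
from station import ctrl
def grab(n):
    c=ctrl.camera(n); np.savez(f'{n}.npz',**c); return c
def load(n): return dict(np.load(f'{n}.npz'))
def world(c):
    R=cv2.Rodrigues(np.array(c['rvec'],float))[0]; t=np.array(c['tvec'],float).reshape(3)
    z=c['z_map']; v,u=np.mgrid[:480,:640]
    P=np.stack([(u-c['cx'])/c['fx']*z,(v-c['cy'])/c['fy']*z,z],-1)
    W=(P-t)@R; W[z==0]=np.nan; return W
E
python3 - <<'E'
from h import *
for n in ['scene','top']:
    c=grab(n); cv2.imwrite(f'pics/{n}0.png',c['color'][...,::-1]); print(n,c['fx'],c['rvec'],c['tvec'])
print(ctrl.get_obs())
E
```

```text
scene 621.8334247564918 [ 1.19121558  2.44510644 -0.85518375] [ 0.32376524 -0.31036336  1.67619079]
top 489.4464867217942 [ 2.14292191 -2.10739729  0.18282988] [0.06220585 0.57447987 0.99061889]
{'time_s': 0.1, 'qpos': array([ 1.05040293e+00,  3.00412233e-01,  1.52155366e+00, -9.72645005e-06,
        1.32069644e+00, -6.66358196e-02]), 'joint_vel': array([-8.40545787e-04,  1.16904683e-05,  5.84128980e-05,  5.39307499e-04,
       -1.13273959e-04, -2.56402813e-04]), 'tau': array([ 8.21593985e-04, -5.32639468e+01, -3.53284264e+01,  7.09343492e-02,
        2.35285627e-02, -9.13545182e-05]), 'ee_pos': array([0.24098839, 0.49411515, 0.20493022]), 'eef_rot': array([ 3.08376417,  1.56972661, -2.08237997]), 'force': array([-0.8298452 ,  1.05264185, -0.22640268]), 'moment': array([-0.01713228, -0.08265684,  0.04437928]), 'grip_width': 0.09405283852468155}
```

View pics/scene0.png

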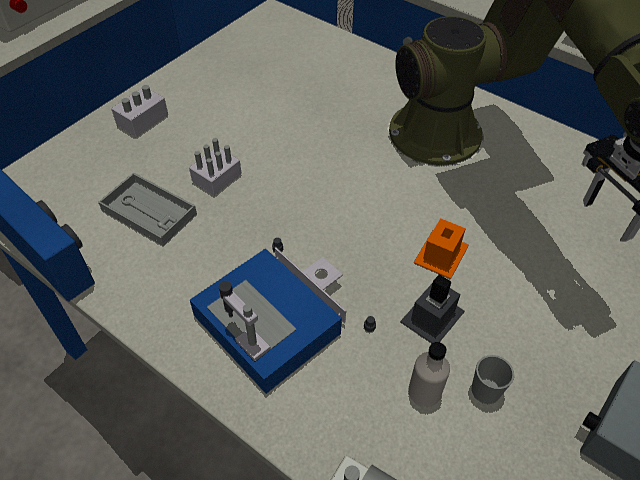

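View pics/top0.png

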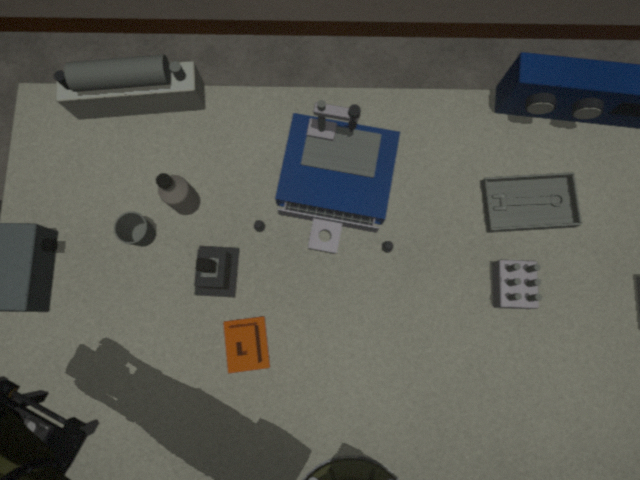

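The real stand is dark, at (212,268) in the top view and (437,310) in the scene view, with the hook standing in it. The orange block at (247,343) top / (441,248) scene is an empty look-alike. The tray tongue with its finger hole is at (324,236) top. Next I'll take a close crop and measure.

```bash
python3 - <<'E'
from h import *
c=load('top'); W=world(c); col=c['color']
def rect(m,name):
    m=m.astype(np.uint8); n,l,s,ce=cv2.connectedComponentsWithStats(m)
    for i in range(1,n):
        if s[i,4]>60:
            p=W[l==i]; r=cv2.minAreaRect((p[:,:2]*1000).astype(np.float32)); print(name,s[i,4],'px',ce[i].round(),'z',np.nanmedian(p[:,2]).round(4),'rect',[np.round(x,1) for x in r], 'med',np.median(p[:,:2],0).round(4))
v,u=np.mgrid[:480,:640]; z=W[...,2]
roi=lambda a,b,c_,d:(u>a)&(u<b)&(v>c_)&(v<d)
st=roi(185,245,235,305)
for lo,hi,n in [(.003,.012,'foot'),(.064,.0725,'block'),(.0725,.080,'collar'),(.12,.14,'handle')]: rect(st&(z>lo)&(z<hi),n)
tr=roi(290,350,215,260); rect(tr&(z>.034)&(z<.044),'tongue')
ho=roi(265,410,100,230); rect(ho&(z>.056)&(z<.068),'lid')
rect(roi(250,410,190,240)&(z>.046)&(z<.0585),'front')
print('bench',np.nanmedian(z[300:330,350:450]))
a=cv2.resize(col[225:315,180:360,::-1],None,fx=4.4,fy=4.4,interpolation=cv2.INTER_CUBIC); cv2.imwrite('pics/crop1.png',cv2.convertScaleAbs(a,alpha=1.6))
c2=load('scene'); a=cv2.resize(c2['color'][220:350,230:480,::-1],None,fx=3.2,fy=3.2,interpolation=cv2.INTER_CUBIC); cv2.imwrite('pics/crop2.png',cv2.convertScaleAbs(a,alpha=1.5))
E
```

```text
foot 738 px [223. 274.] z 0.006 rect [array([504.8, 297.5]), array([ 93.9, 121.1]), np.float64(86.7)] med [0.486  0.2709]
block 619 px [212. 269.] z 0.0699 rect [array([504.6, 298.1]), array([60.8, 76. ]), np.float64(87.9)] med [0.4961 0.2926]
collar 81 px [209. 275.] z 0.075 rect [array([488.7, 299.2]), array([17.1, 35.8]), np.float64(8.2)] med [0.4895 0.2969]
handle 203 px [204. 264.] z 0.1303 rect [array([505. , 298.1]), array([24.1, 29.9]), np.float64(1.4)] med [0.5049 0.2972]
tongue 791 px [325. 235.] z 0.039 rect [array([582.2,  54.4]), array([79.8, 67.1]), np.float64(80.5)] med [0.5843 0.0612]
lid 9055 px [339. 168.] z 0.0627 rect [array([735.2,  35.3]), array([240.5, 201.8]), np.float64(80.4)] med [0.7248 0.0296]
front 270 px [328. 218.] z 0.0543 rect [array([617.2,  55.3]), array([219.8,   5.2]), np.float64(80.4)] med [0.617  0.0557]
bench -3.064481818396134e-05
```

View pics/crop1.png

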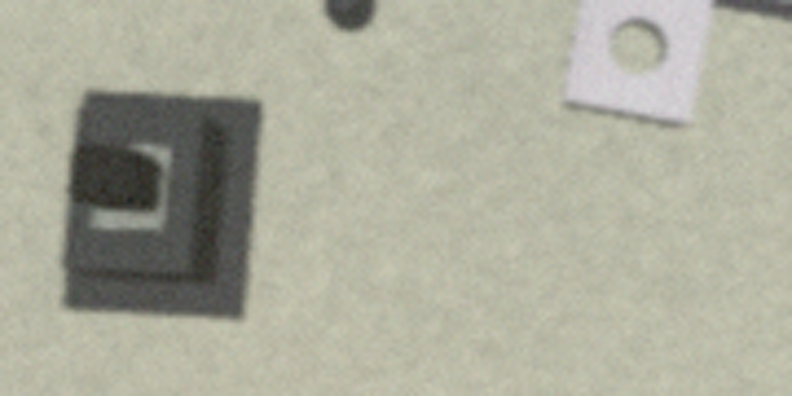

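View pics/crop2.png

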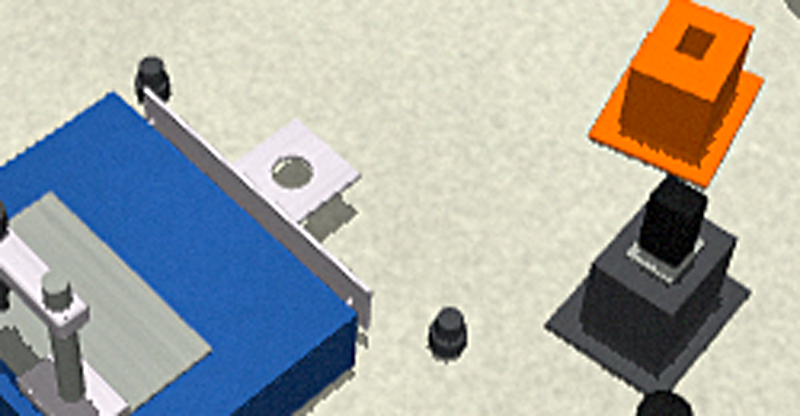

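```bash
cat >> h.py <<'E'
def ray_plane(c,u,v,h):
    R=cv2.Rodrigues(np.array(c['rvec'],float))[0]; t=np.array(c['tvec'],float).reshape(3)
    C=-R.T@t; d=R.T@np.array([(u-c['cx'])/c['fx'],(v-c['cy'])/c['fy'],1]); return C+d*(h-C[2])/d[2]
def hole(c,h=.039,guess=(.585,.062)):
    W=world(c); d=np.hypot(W[...,0]-guess[0],W[...,1]-guess[1]); 
    on=(abs(W[...,2]-h)<.006)&(d<.05)
    m=on.astype(np.uint8)
    cn,hi=cv2.findContours(m,cv2.RETR_CCOMP,cv2.CHAIN_APPROX_NONE)
    out=[]
    for k,q in enumerate(cn):
        if hi[0][k][3]>=0 and len(q)>12:
            P=np.array([ray_plane(c,*x[0],h)[:2] for x in q])*1000
            A=np.c_[2*P,np.ones(len(P))]; s=np.linalg.lstsq(A,(P**2).sum(1),rcond=None)[0]
            out.append((s[:2].round(1),np.sqrt(s[2]+s[:2]@s[:2]).round(1),len(q)))
    return out
E
python3 - <<'E'
from h import *
for n in ['top','scene']: 
    c=load(n); print(n,hole(c))
c=load('scene'); W=world(c); z=W[...,2]
def rect(m,name):
    p=W[m]; r=cv2.minAreaRect((p[:,:2]*1000).astype(np.float32)); print(name,m.sum(),np.nanmedian(p[:,2]).round(4),[np.round(x,1) for x in r])
near=lambda x,y,r:np.hypot(W[...,0]-x,W[...,1]-y)<r
rect(near(.505,.298,.06)&(z>.067)&(z<.0725),'block')
rect(near(.505,.298,.03)&(z>.1285),'handle')
rect(near(.505,.298,.08)&(z>.003)&(z<.01),'foot')
rect(near(.735,.035,.17)&(z>.06)&(z<.065),'lid')
E
```

```text
top [(array([582.5,  61.5]), np.float64(14.8), 38)]
scene [(array([585.6,  64.3]), np.float64(14.3), 34)]
block 450 0.0698 [array([507.1, 300.6]), array([61.2, 78.3]), np.float64(88.4)]
handle 124 0.1312 [array([509.2, 301.4]), array([29.7, 25.4]), np.float64(88.2)]
foot 727 0.0056 [array([510. , 300.1]), array([145.7, 157.1]), np.float64(9.4)]
lid 5880 0.0624 [array([728.5,  40. ]), array([242.5, 219.7]), np.float64(80.1)]
```

```bash
cat >> h.py <<'E'
from scipy.spatial.transform import Rotation as Ro
def plan(target,jaw_deg=None,flip=None):
    o=ctrl.get_obs(); R=Ro.from_euler('xyz',o['eef_rot']).as_matrix(); p=o['ee_pos']
    d=R.T@(np.array(target)-p)*1000
    jz=np.degrees(np.arctan2(R[1,2],R[0,2])); print('t',round(o['time_s'],2),'pos',p.round(4),'tilt x axis',R[:,0].round(4),'jaw',round(jz,2),'q6',o['qpos'][5].round(3),'F',o['force'].round(1),'w',round(o['grip_width'],4))
    print('shift',d.round(1))
    if jaw_deg is not None:
        for a in (jaw_deg,jaw_deg+180):
            # roll about tool x; find sign
            g=np.array([np.cos(np.radians(a)),np.sin(np.radians(a)),0]); l=R.T@g
            print('roll option',a,np.degrees(np.arctan2(-l[1],l[2])).round(2))
E
python3 - <<'E'
from h import *
plan([.506,.299,.26],-1.8)
c=grab('wrist'); cv2.imwrite('pics/w0.png',c['color'][...,::-1])
R=cv2.Rodrigues(np.array(c['rvec'],float))[0]; print(-R.T@c['tvec'], R)
E
```

```text
t 0.1 pos [0.241  0.4941 0.2049] tilt x axis [-5.e-04 -9.e-04 -1.e+00] jaw 64.0 q6 -0.067 F [-0.8  1.1 -0.2] w 0.0941
shift [ -55.  -323.7  -59.3]
roll option -1.8 65.8
roll option 178.2 -114.2
[0.17126258 0.52938786 0.38430217] [[ 4.39108212e-01  8.98433934e-01  6.67525636e-04]
 [ 8.65048639e-01 -4.22991626e-01  2.69757180e-01]
 [ 2.42641362e-01 -1.17875151e-01 -9.62928148e-01]]
```

View pics/w0.png

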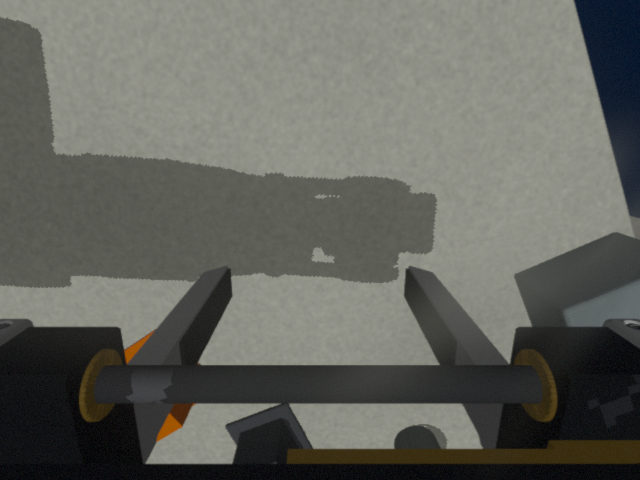

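servo_tool(motion=[-30,-20,-5,4,-55,-70,-15,13,-55,-120,-25,22,-55,-170,-33,31,-55,-220,-41,40,-55,-265,-49,49,-55,-300,-56,57,-55,-320,-59,63,-55,-323.7,-59.3,65.8,-55,-323.7,-59.3,65.8], gripper=1)

```text
time_s: 1.4
ee_pos: [0.5062, 0.2989, 0.2601]
eef_rot: [-2.639, 1.57, -2.67]
force: [0.3, -0.0, 0.7]
grip_width: 0.094
```

```bash
python3 - <<'E'
from h import *
plan([.506,.299,.20],-1.8)
c=grab('wrist'); cv2.imwrite('pics/w1.png',c['color'][...,::-1])
W=world(c); z=W[...,2]
def rect(m,name):
    p=W[m]; r=cv2.minAreaRect((p[:,:2]*1000).astype(np.float32)); print(name,m.sum(),np.nanmedian(p[:,2]).round(4),[np.round(x,1) for x in r])
near=lambda x,y,r:np.hypot(W[...,0]-x,W[...,1]-y)<r
rect(near(.505,.298,.06)&(z>.067)&(z<.0725),'block')
rect(near(.505,.298,.03)&(z>.128)&(z<.135),'handle')
E
```

```text
t 1.4 pos [0.5062 0.2989 0.2601] tilt x axis [-5.e-04 -3.e-04 -1.e+00] jaw -1.81 q6 0.503 F [ 0.3 -0.   0.7] w 0.094
shift [60.1  0.1 -0.1]
roll option -1.8 -0.01
roll option 178.2 179.99
block 2526 0.07 [array([505.6, 301. ]), array([60.5, 76. ]), np.float64(87.9)]
handle 846 0.1307 [array([506.6, 301.2]), array([29.6, 23.6]), np.float64(87.6)]
```

View pics/w1.png

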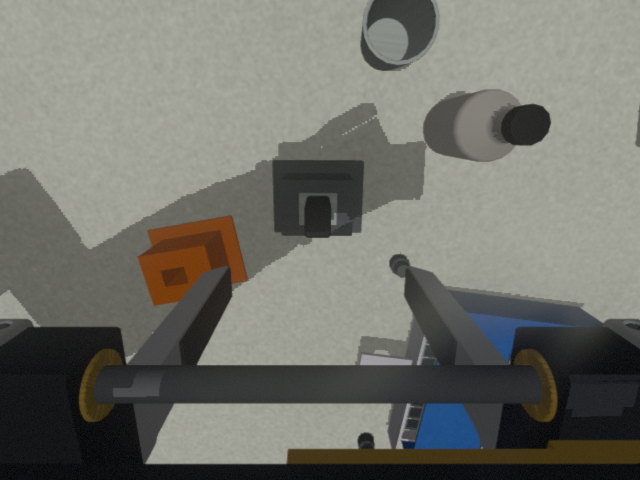

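The wrist view shows the hook handle at (318,215), midway between the fingers, with the orange block off to the left at (190,262). I'll descend to grip height.

servo_tool(motion=[30,1,0,0.4,70,1.5,0,0.4,110,1.5,0,0.4,145,1.5,0,0.4,165,1.5,0,0.4,174,1.5,0,0.4,174,1.5,0,0.4], gripper=1)

```text
time_s: 2.33
ee_pos: [0.5059, 0.3008, 0.0865]
eef_rot: [-2.606, 1.571, -2.644]
force: [0.4, 0.2, 0.3]
grip_width: 0.0938
```

servo_tool(motion=[0,0,0,0,0,0,0,0,0,0,0,0,0,0,0,0,0,0,0,0,0,0,0,0,0,0,0,0,0,0,0,0], gripper=0, force=50)

```text
time_s: 3.32
ee_pos: [0.5061, 0.3006, 0.0864]
eef_rot: [-2.674, 1.571, -2.712]
force: [-0.1, -0.6, -0.5]
grip_width: 0.0239
```

```bash
python3 - <<'E'
from h import *
plan([.506,.299,.20],-2.2); print(ctrl.get_obs()['moment'])
E
```

```text
t 3.33 pos [0.5061 0.3006 0.0864] tilt x axis [-0. -0. -1.] jaw -2.2 q6 0.512 F [-0.1 -0.6 -0.5] w 0.0239
shift [-113.6   -1.6   -0. ]
roll option -2.2 -0.0
roll option 177.8 180.0
[-0.11250194  0.04950088 -0.00361964]
```

servo_tool(motion=[-10,0,0,0,-30,0,0,0,-60,0,0,0,-90,0,0,0,-110,0,0,0,-114,0,0,0,-114,0,0,0])

```text
time_s: 4.2
ee_pos: [0.5059, 0.3005, 0.2]
eef_rot: [-2.581, 1.57, -2.62]
force: [0.8, 0.4, -2.1]
grip_width: 0.0238
```

```bash
python3 - <<'E'
from h import *
plan([.506,.299,.20],-2.2)
for n in ['wrist','scene','top']:
    c=grab(n)
    a={'wrist':c['color'],'scene':c['color'][200:350,370:520],'top':c['color'][220:320,160:260]}[n]
    a=cv2.resize(a,(640,480),interpolation=cv2.INTER_CUBIC); cv2.imwrite(f'pics/l_{n}.png',cv2.convertScaleAbs(a[...,::-1],alpha=1.5))
E
```

```text
t 4.2 pos [0.5059 0.3005 0.2   ] tilt x axis [-5.e-04 -3.e-04 -1.e+00] jaw -2.2 q6 0.512 F [ 0.8  0.4 -2.1] w 0.0238
shift [ 0.  -1.5  0.1]
roll option -2.2 -0.0
roll option 177.8 180.0
```

View pics/l_scene.png

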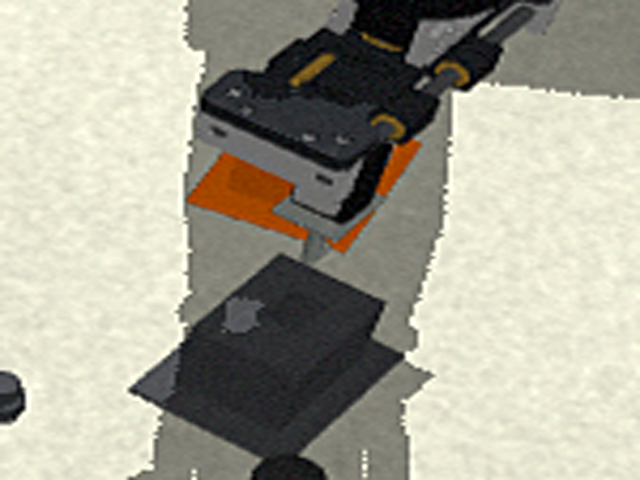

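View pics/l_wrist.png

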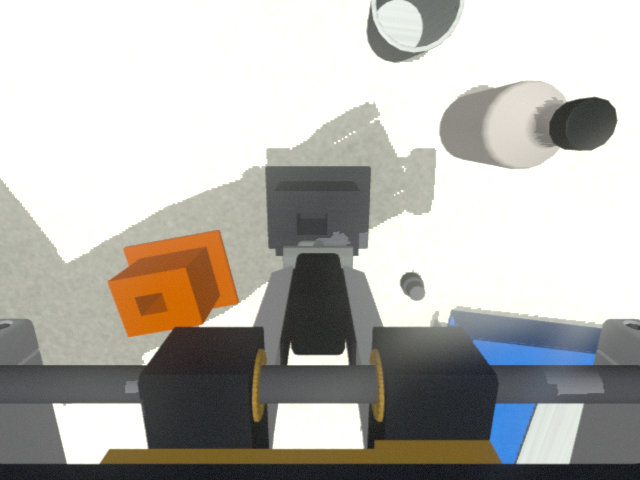

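The well at (312,222) in the wrist view sits to the left (−x) of the block's centre at (318,220). So the stand's x axis points along world +x and the toe points to −x, as the job needs. Now to hover over the finger hole.

```bash
python3 - <<'E'
from h import *
plan([.589,.0616,.20],-9.7)
for n in ['top','scene']: print(hole(load(n)))
E
```

```text
t 4.35 pos [0.5058 0.3005 0.1995] tilt x axis [-1.4e-03 -7.0e-04 -1.0e+00] jaw -2.2 q6 0.512 F [-0.2  0.8 -2.2] w 0.0235
shift [  -0.5 -235.5   92.3]
roll option -9.7 7.5
roll option 170.3 -172.5
[(array([582.5,  61.5]), np.float64(14.8), 38)]
[(array([585.2,  64.9]), np.float64(14.3), 34)]
```

servo_tool(motion=[0,-12,5,0.4,0,-40,16,1.3,0,-75,30,2.4,0,-110,43,3.5,0,-145,57,4.6,0,-180,71,5.7,0,-210,83,6.7,0,-228,90,7.3,0,-235.5,92.3,7.5,0,-235.5,92.3,7.5,0,-235.5,92.3,7.5])

```text
time_s: 5.72
ee_pos: [0.5891, 0.0626, 0.2005]
eef_rot: [2.038, 1.571, 1.87]
force: [-0.3, 0.6, -3.0]
grip_width: 0.0235
```

```bash
python3 - <<'E'
from h import *
plan([.589,.0616,.20],-9.7)
c=grab('wrist'); cv2.imwrite('pics/w3.png',c['color'][...,::-1]); print(hole(c))
W=world(c); z=W[...,2]
m=(abs(z-.039)<.003)&(np.hypot(W[...,0]-.584,W[...,1]-.062)<.06)
p=W[m]; print(m.sum(),[np.round(x,1) for x in cv2.minAreaRect((p[:,:2]*1000).astype(np.float32))])
for h,n in [(.0627,'lid'),(.056,'front')]:
    m=(abs(z-h)<.0025); p=W[m]; print(n,m.sum(),[np.round(x,1) for x in cv2.minAreaRect((p[:,:2]*1000).astype(np.float32))])
E
```

```text
t 5.72 pos [0.5891 0.0626 0.2005] tilt x axis [-0.e+00  1.e-04 -1.e+00] jaw -9.64 q6 0.212 F [-0.3  0.6 -3. ] w 0.0235
shift [ 0.5 -1.   0.1]
roll option -9.7 0.06
roll option 170.3 -179.94
[(array([584.3,  64.7]), np.float64(13.9), 79)]
3533 [array([584.2,  64.3]), array([63.7, 66.2]), np.float64(80.1)]
lid 45300 [array([585.7,  82.7]), array([245.8, 533.5]), np.float64(75.1)]
front 1105 [array([518. , 171.3]), array([143.3, 346.2]), np.float64(59.8)]
```

View pics/w3.png

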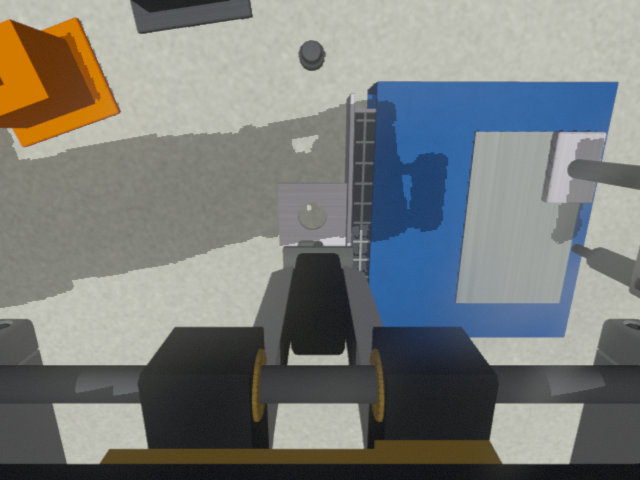

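The hole is at (312,216) in this view, with the hook just above it. The offset between hook and hole agrees across all three cameras to within about 0.7 mm. I'll descend with the hook axis about 5.5 mm behind the hole centre.

servo_tool(motion=[10,0.6,0,0,35,0.6,0,0,60,0.6,0,0,72,0.6,0,0,76,0.6,0,0,76,0.6,0,0])

```text
time_s: 6.52
ee_pos: [0.5896, 0.0624, 0.1249]
eef_rot: [0.21, 1.57, 0.041]
force: [-0.3, -0.3, -2.0]
grip_width: 0.0238
```

```bash
python3 - <<'E'
from h import *
plan([.5892,.0632,.0864],-9.7)
for n in ['scene','top']:
    c=grab(n)
    a={'scene':c['color'][230:320,270:390],'top':c['color'][200:275,270:370]}[n]
    a=cv2.resize(a,(640,480),interpolation=cv2.INTER_CUBIC); cv2.imwrite(f'pics/m_{n}.png',cv2.convertScaleAbs(a[...,::-1],alpha=1.5))
E
```

```text
t 6.53 pos [0.5896 0.0624 0.1249] tilt x axis [ 6.e-04  0.e+00 -1.e+00] jaw -9.7 q6 0.213 F [-0.3 -0.3 -2. ] w 0.0238
shift [38.5  0.7 -0.6]
roll option -9.7 0.0
roll option 170.3 -180.0
```

View pics/m_scene.png

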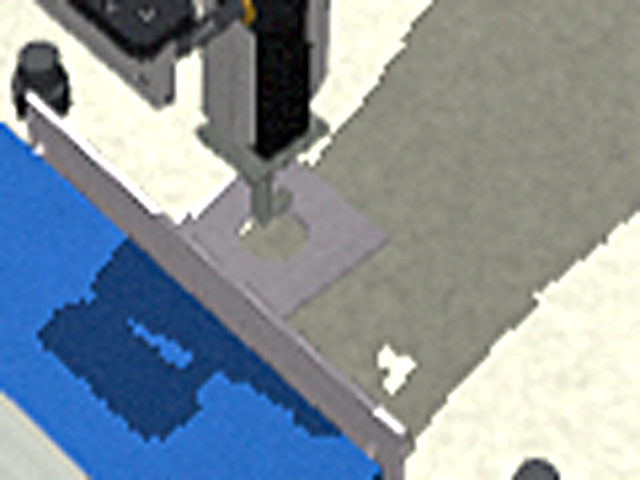

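The hook is above the hole at (270,230) in the crop, and the toe points away from the housing. Descending slowly in small steps.

servo_tool(motion=[3,0.6,-0.5,0,8,0.7,-0.6,0,12,0.7,-0.6,0,16,0.7,-0.6,0,19,0.7,-0.6,0,22,0.7,-0.6,0,22,0.7,-0.6,0])

```text
time_s: 7.5
ee_pos: [0.5888, 0.0631, 0.1022]
eef_rot: [-3.015, 1.57, 3.099]
force: [-0.2, 0.2, -1.3]
grip_width: 0.0237
```

servo_tool(motion=[4,0,0,0,8,0,0,0,12,0,0,0,15,0,0,0,16,0,0,0,16,0,0,0,16,0,0,0])

```text
time_s: 8.38
ee_pos: [0.589, 0.0631, 0.0866]
eef_rot: [0.196, 1.571, 0.027]
force: [-0.9, -0.3, -1.9]
grip_width: 0.0238
```

```bash
python3 - <<'E'
from h import *
plan([.5892,.0632,.0864],-9.7)
for n in ['scene']:
    c=grab(n)
    a={'scene':c['color'][230:320,270:390]}[n]
    a=cv2.resize(a,(640,480),interpolation=cv2.INTER_CUBIC); cv2.imwrite(f'pics/n_{n}.png',cv2.convertScaleAbs(a[...,::-1],alpha=1.5))
E
```

```text
t 8.38 pos [0.589  0.0631 0.0866] tilt x axis [ 2.e-04  0.e+00 -1.e+00] jaw -9.7 q6 0.214 F [-0.9 -0.3 -1.9] w 0.0238
shift [0.2 0.1 0.2]
roll option -9.7 -0.0
roll option 170.3 180.0
```

View pics/n_scene.png

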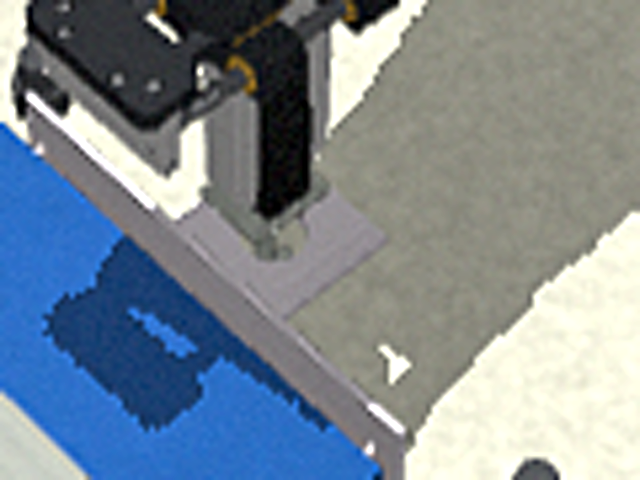

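The shank is through the hole, seen at (270,245) in the crop. I'll take up the slack gently and feel for the drag.

servo_tool(motion=[0,0,-2,0,0,0,-5,0,0,0,-8,0,0,0,-11,0,0,0,-13,0,0,0,-15,0,0,0,-17,0,0,0,-19,0,0,0,-21,0,0,0,-21,0])

```text
time_s: 9.68
ee_pos: [0.5681, 0.0667, 0.0865]
eef_rot: [3.083, 1.571, 2.913]
force: [1.3, 0.5, -2.6]
grip_width: 0.0234
```

```bash
python3 - <<'E'
from h import *
plan([.5892,.0632,.0864],-9.7); print(ctrl.get_obs()['moment'])
c=grab('top'); print(hole(c,guess=(.58,.062)))
E
```

```text
t 9.68 pos [0.5681 0.0667 0.0865] tilt x axis [-1.e-04  0.e+00 -1.e+00] jaw -9.7 q6 0.222 F [ 1.3  0.5 -2.6] w 0.0234
shift [ 0.1  0.1 21.4]
roll option -9.7 0.0
roll option 170.3 -180.0
[-0.05302144 -0.24220657  0.02121263]
[]
```

servo_tool(motion=[0,0,-1.5,0,0,0,-4,0,0,0,-8,0,0,0,-12,0,0,0,-16,0,0,0,-20,0,0,0,-24,0,0,0,-28,0,0,0,-32,0,0,0,-36,0,0,0,-40,0,0,0,-44,0,0,0,-47,0,0,0,-49,0,0,0,-50,0,0,0,-50,0])

```text
time_s: 11.72
ee_pos: [0.5189, 0.0751, 0.0864]
eef_rot: [3.106, 1.571, 2.936]
force: [1.9, 0.2, -1.9]
grip_width: 0.024
```

```bash
python3 - <<'E'
from h import *
plan([.5892,.0632,.0864],-9.7); print(ctrl.get_obs()['moment'])
c=grab('scene')
cv2.imwrite('pics/p_scene.png',cv2.resize(c['color'][200:340,230:430,::-1],(800,560)))
E
```

```text
t 11.72 pos [0.5189 0.0751 0.0864] tilt x axis [-2.e-04  0.e+00 -1.e+00] jaw -9.7 q6 0.243 F [ 1.9  0.2 -1.9] w 0.024
shift [ 0.   0.1 71.3]
roll option -9.7 -0.0
roll option 170.3 180.0
[ 0.07999479 -0.36027348 -0.01953776]
```

View pics/p_scene.png

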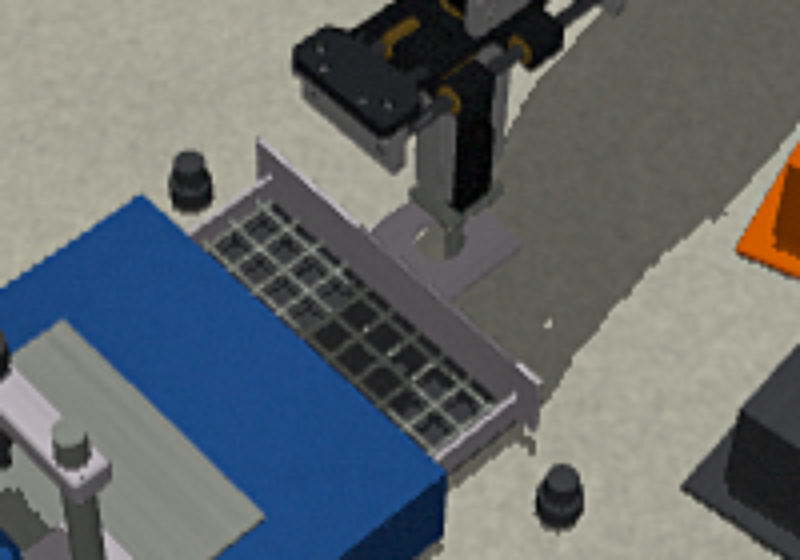

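servo_tool(motion=[0,0,-1.5,0,0,0,-3,0,0,0,-5,0,0,0,-7,0,0,0,-9,0,0,0,-9.5,0,0,0,-10,0,0,0,-10,0])

```text
time_s: 12.78
ee_pos: [0.5091, 0.0768, 0.0864]
eef_rot: [-2.777, 1.571, -2.946]
force: [2.4, 1.7, -1.5]
grip_width: 0.0234
```

servo_tool(motion=[0,0,-0.5,0,0,0,-1,0,0,0,-1,0])

```text
time_s: 13.15
ee_pos: [0.508, 0.077, 0.0865]
eef_rot: [-3.091, 1.571, 3.023]
force: [3.0, -0.4, -1.9]
grip_width: 0.0237
```

servo_tool(motion=[0,0,-0.5,0,0,0,-1,0,0,0,-1,0])

```text
time_s: 13.52
ee_pos: [0.507, 0.0771, 0.0864]
eef_rot: [-2.805, 1.571, -2.974]
force: [2.0, 0.3, -0.6]
grip_width: 0.0235
```

servo_tool(motion=[0,0,-0.5,0,0,0,-1,0,0,0,-1,0])

```text
time_s: 13.9
ee_pos: [0.506, 0.0773, 0.0864]
eef_rot: [3.084, 1.571, 2.915]
force: [2.9, 0.4, -1.6]
grip_width: 0.0237
```

servo_tool(motion=[0,0,-0.5,0,0,0,-1,0,0,0,-1,0])

```text
time_s: 14.28
ee_pos: [0.5051, 0.0775, 0.0864]
eef_rot: [-2.613, 1.571, -2.782]
force: [2.3, 0.7, -2.1]
grip_width: 0.0239
```

servo_tool(motion=[0,0,-0.5,0,0,0,-1,0,0,0,-1.2,0])

```text
time_s: 14.65
ee_pos: [0.5039, 0.0777, 0.0864]
eef_rot: [-2.292, 1.571, -2.461]
force: [2.5, 1.1, -2.0]
grip_width: 0.0237
```

servo_tool(motion=[0,0,-0.5,0,0,0,-1,0,0,0,-1.2,0])

```text
time_s: 15.02
ee_pos: [0.5027, 0.0779, 0.0865]
eef_rot: [2.613, 1.571, 2.443]
force: [3.4, 0.6, -2.5]
grip_width: 0.0235
```

servo_tool(motion=[0,0,-0.5,0,0,0,-1,0,0,0,-1.2,0])

```text
time_s: 15.4
ee_pos: [0.5015, 0.0781, 0.0864]
eef_rot: [-2.473, 1.571, -2.642]
force: [2.4, -0.2, -0.7]
grip_width: 0.0239
```

servo_tool(motion=[0,0,-0.5,0,0,0,-1,0,0,0,-1.2,0])

```text
time_s: 15.78
ee_pos: [0.5004, 0.0783, 0.0865]
eef_rot: [1.086, 1.571, 0.917]
force: [2.7, 1.0, -2.3]
grip_width: 0.0236
```

servo_tool(motion=[0,0,-0.5,0,0,0,-1,0,0,0,-1.2,0])

```text
time_s: 16.15
ee_pos: [0.4992, 0.0785, 0.0865]
eef_rot: [-2.303, 1.571, -2.473]
force: [2.8, 0.6, -1.0]
grip_width: 0.0236
```

servo_tool(motion=[0,0,-0.5,0,0,0,-1,0,0,0,-1.2,0])

```text
time_s: 16.52
ee_pos: [0.4984, 0.0786, 0.0865]
eef_rot: [0.086, 1.57, -0.083]
force: [6.6, 0.1, -4.0]
grip_width: 0.024
```

Contact: the force jumped to 6.6 N while the tool moved 0.8 of the 1.2 mm commanded. I'll settle gently.

servo_tool(motion=[0,0,-0.1,0,0,0,-0.2,0,0,0,-0.2,0])

```text
time_s: 16.9
ee_pos: [0.4984, 0.0786, 0.0866]
eef_rot: [0.11, 1.569, -0.059]
force: [7.7, -0.6, -3.7]
grip_width: 0.024
```

servo_tool(motion=[0,0,-0.15,0,0,0,-0.3,0,0,0,-0.3,0])

```text
time_s: 17.27
ee_pos: [0.4983, 0.0786, 0.0866]
eef_rot: [0.108, 1.569, -0.061]
force: [8.1, 0.1, -5.1]
grip_width: 0.0242
```

servo_tool(motion=[0,0,-0.2,0,0,0,-0.4,0,0,0,-0.4,0,0,0,-0.4,0])

```text
time_s: 17.77
ee_pos: [0.4982, 0.0786, 0.0866]
eef_rot: [0.098, 1.568, -0.072]
force: [9.3, -0.3, -5.4]
grip_width: 0.0236
```

servo_tool(motion=[0,0,-0.2,0,0,0,-0.4,0,0,0,-0.4,0,0,0,-0.4,0,0,0,-0.4,0,0,0,-0.4,0])

```text
time_s: 18.52
ee_pos: [0.4981, 0.0787, 0.0867]
eef_rot: [0.096, 1.567, -0.073]
force: [11.7, -0.9, -7.5]
grip_width: 0.0238
```

```bash
python3 - <<'E'
from h import *
plan([.5892,.0632,.0864],-9.7); print(ctrl.get_obs()['moment'])
c=grab('scene')
cv2.imwrite('pics/q_scene.png',cv2.resize(c['color'][200:340,230:430,::-1],(800,560)))
E
```

```text
t 18.52 pos [0.4981 0.0787 0.0867] tilt x axis [ 3.6e-03 -3.0e-04 -1.0e+00] jaw -9.7 q6 0.254 F [11.7 -0.9 -7.5] w 0.0238
shift [ 0.7  0.1 92.4]
roll option -9.7 0.0
roll option 170.3 -180.0
[-0.24459839 -2.77702246  0.02873175]
```

View pics/q_scene.png

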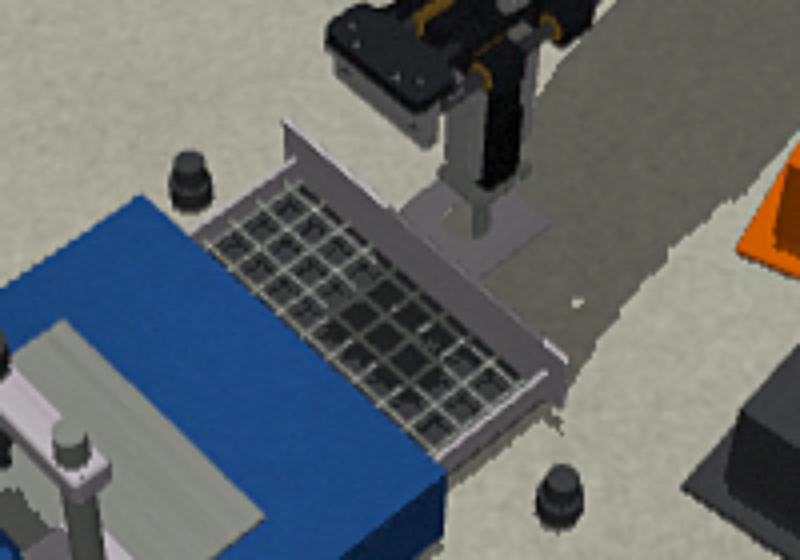

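Held over half a second at about 11.7 N, with the tray drawn well out (front plate at about (430,270)) and not advancing any further. I'll release the pull and centre the hook in the hole.

servo_tool(motion=[0,0,0.5,0,0,0,1,0,0,0,2,0,0,0,4,0,0,0,7,0,0,0,10,0,0,0,13,0,0,0,15,0,0,0,16,0,0,0,16,0,0,0,16,0])

```text
time_s: 19.95
ee_pos: [0.5125, 0.0762, 0.0864]
eef_rot: [-2.916, 1.571, -3.085]
force: [-1.0, 0.2, -1.4]
grip_width: 0.0239
```

```bash
python3 - <<'E'
from h import *
plan([.4981+.0155*.9857,.0787-.0155*.1685,.0864],-9.7); print(ctrl.get_obs()['moment'])
c=grab('scene')
cv2.imwrite('pics/r_scene.png',cv2.resize(c['color'][230:300,300:400,::-1],(800,560)))
print(hole(c,guess=(.508,.077)))
E
```

```text
t 19.95 pos [0.5125 0.0762 0.0864] tilt x axis [-1.e-04 -0.e+00 -1.e+00] jaw -9.7 q6 0.246 F [-1.   0.2 -1.4] w 0.0239
shift [0.  0.  0.9]
roll option -9.7 0.0
roll option 170.3 -180.0
[-0.04675042  0.06041792  0.00880033]
[]
```

View pics/r_scene.png

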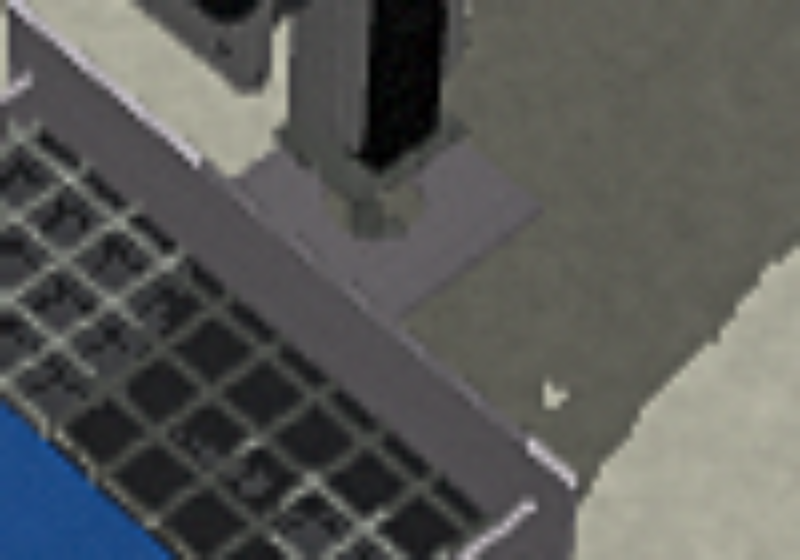

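The hook is unloaded, its shank toward the housing side of the hole at (370,215). Lifting out gently.

servo_tool(motion=[-3,0,0.8,0,-6,0,0.8,0,-10,0,0.8,0,-14,0,0.8,0,-14,0,0.8,0])

```text
time_s: 20.62
ee_pos: [0.5135, 0.0761, 0.1009]
eef_rot: [0.272, 1.57, 0.103]
force: [0.1, 0.6, -1.6]
grip_width: 0.0236
```

servo_tool(motion=[-4,0,0,0,-8,0,0,0,-12,0,0,0,-16,0,0,0,-22,0,0,0,-30,0,0,0,-50,0,0,0,-75,0,0,0,-95,0,0,0,-99,0,0,0,-99,0,0,0])

```text
time_s: 22.0
ee_pos: [0.5132, 0.076, 0.1991]
eef_rot: [-2.855, 1.57, -3.024]
force: [0.4, -0.1, -2.9]
grip_width: 0.0239
```

```bash
python3 - <<'E'
from h import *
plan([.5061,.3006,.20],-2.2); print(ctrl.get_obs()['moment'])
c=grab('scene'); print(hole(c,guess=(.508,.077)))
cv2.imwrite('pics/s_scene.png',c['color'][...,::-1])
c=grab('wrist'); print(hole(c,guess=(.508,.077))); cv2.imwrite('pics/s_w.png',c['color'][...,::-1])
E
```

```text
t 22.0 pos [0.5132 0.076  0.1991] tilt x axis [-3.e-04 -0.e+00 -1.e+00] jaw -9.7 q6 0.246 F [ 0.4 -0.1 -2.9] w 0.0239
shift [ -0.9 220.2 -44.8]
roll option -2.2 -7.5
roll option 177.8 172.5
[-0.05938439  0.16635398 -0.03340206]
[(array([511.1,  77.4]), np.float64(14.0), 33)]
[(array([509.5,  77.5]), np.float64(13.9), 79)]
```

View pics/s_scene.png

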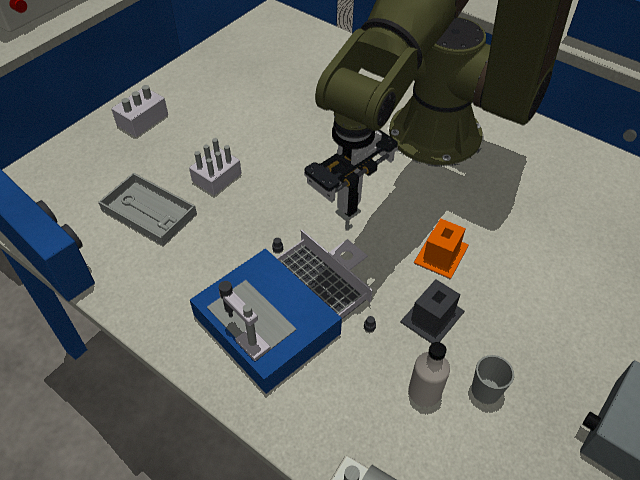

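View pics/s_w.png

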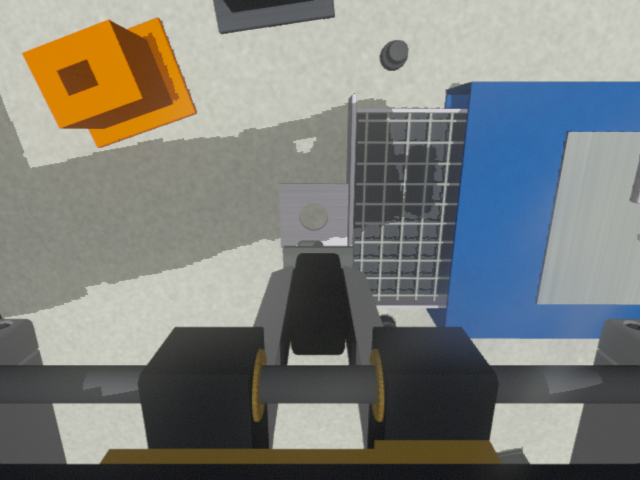

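The tray stays out, with its hole at (314,216) in the wrist view about 76 mm from where it began. The bystanders look undisturbed, and the hook sits the same in the grip. Returning to the stand.

servo_tool(motion=[0,12,-2,-0.4,0,40,-8,-1.3,0,75,-15,-2.5,0,110,-22,-3.7,0,145,-30,-5,0,180,-37,-6.2,0,205,-42,-7,0,217,-44,-7.4,0,220.2,-44.8,-7.5,0,220.2,-44.8,-7.5,0,220.2,-44.8,-7.5,0,220.2,-44.8,-7.5])

```text
time_s: 23.6
ee_pos: [0.5064, 0.3002, 0.1996]
eef_rot: [0.309, 1.571, 0.27]
force: [-0.4, 0.2, -1.5]
grip_width: 0.0239
```

```bash
python3 - <<'E'
from h import *
plan([.5061,.3006,.0864],-2.2)
a=cv2.imread('pics/l_wrist.png')
c=grab('wrist'); b=cv2.convertScaleAbs(c['color'][...,::-1],alpha=1.5); cv2.imwrite('pics/t_w.png',b)
g=lambda x:cv2.cvtColor(x[235:360,270:370],cv2.COLOR_BGR2GRAY).astype(np.float32)
print(cv2.phaseCorrelate(g(a),g(b)))
g=lambda x:cv2.cvtColor(x[160:245,260:380],cv2.COLOR_BGR2GRAY).astype(np.float32)
print('stand',cv2.phaseCorrelate(g(a),g(b)))
E
```

```text
t 23.6 pos [0.5064 0.3002 0.1996] tilt x axis [ 1.e-04  0.e+00 -1.e+00] jaw -2.24 q6 0.512 F [-0.4  0.2 -1.5] w 0.0239
shift [113.2   0.4  -0.3]
roll option -2.2 -0.04
roll option 177.8 179.96
((-0.1103511036120608, 0.42439054369008034), 0.9316142999267578)
stand ((-0.28729619322920996, -0.02214220624053098), 1.0270640482725921)
```

View pics/t_w.png

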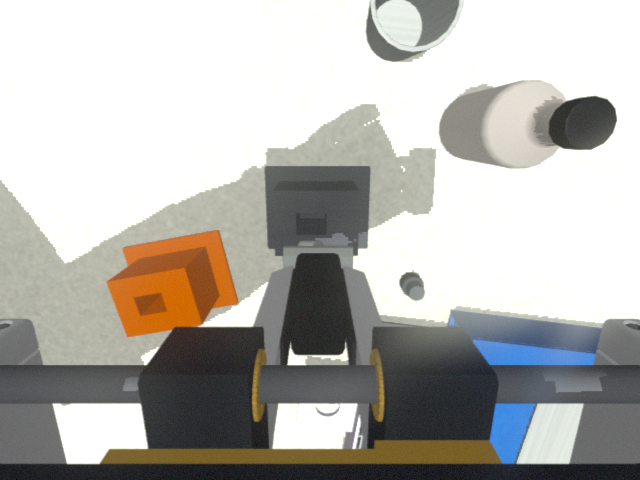

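The view matches the one taken after the lift: the well is at (312,222), and the hook and stand have shifted by less than half a pixel. Lowering it in.

servo_tool(motion=[10,0.4,-0.3,0,30,0.4,-0.3,0,45,0.4,-0.3,0,55,0.4,-0.3,0,60,0.4,-0.3,0,66,0.4,-0.3,0,72,0.4,-0.3,0,72,0.4,-0.3,0])

```text
time_s: 24.65
ee_pos: [0.5058, 0.301, 0.1271]
eef_rot: [-2.611, 1.57, -2.65]
force: [0.3, 0.4, -1.8]
grip_width: 0.0236
```

servo_tool(motion=[8,0,0,0,18,0,0,0,28,0,0,0,34,0,0,0,37,0,0,0,39,0,0,0,39.5,0,0,0,39.5,0,0,0])

```text
time_s: 25.65
ee_pos: [0.5061, 0.3011, 0.0881]
eef_rot: [0.537, 1.57, 0.499]
force: [0.4, -0.4, -1.6]
grip_width: 0.0238
```

servo_tool(motion=[0.5,0,0,0,1,0,0,0,1.3,0,0,0,1.3,0,0,0])

```text
time_s: 26.15
ee_pos: [0.506, 0.3011, 0.0866]
eef_rot: [-2.844, 1.571, -2.883]
force: [0.5, -0.2, -1.3]
grip_width: 0.0236
```

servo_tool(motion=[0.3,0,0,0,0.5,0,0,0,0.5,0,0,0])

```text
time_s: 26.52
ee_pos: [0.506, 0.3011, 0.0864]
eef_rot: [0.589, 1.571, 0.551]
force: [-1.4, -0.9, 2.9]
grip_width: 0.0237
```

The collar has seated: Fz changed from −1.3 to +2.9 N. Opening the gripper.

servo_tool(motion=[0,0,0,0,0,0,0,0,0,0,0,0,0,0,0,0,0,0,0,0,0,0,0,0,0,0,0,0,0,0,0,0], gripper=1)

```text
time_s: 27.52
ee_pos: [0.506, 0.3011, 0.0861]
eef_rot: [-0.206, 1.571, -0.245]
force: [0.6, 0.2, -0.3]
grip_width: 0.0939
```

servo_tool(motion=[-10,0,0,0,-30,0,0,0,-60,0,0,0,-100,0,0,0,-140,0,0,0,-165,0,0,0,-174,0,0,0,-174,0,0,0,-174,0,0,0])

```text
time_s: 28.65
ee_pos: [0.5057, 0.3009, 0.2589]
eef_rot: [-2.616, 1.569, -2.655]
force: [0.9, -0.2, 0.2]
grip_width: 0.0942
```

```bash
python3 - <<'E'
from h import *
plan([.5061,.3006,.26],-2.2)
c=grab('wrist'); cv2.imwrite('pics/u_w.png',c['color'][...,::-1])
W=world(c); z=W[...,2]
def rect(m,name):
    p=W[m]; r=cv2.minAreaRect((p[:,:2]*1000).astype(np.float32)); print(name,m.sum(),np.nanmedian(p[:,2]).round(4),[np.round(x,1) for x in r])
near=lambda x,y,r:np.hypot(W[...,0]-x,W[...,1]-y)<r
rect(near(.505,.298,.06)&(z>.067)&(z<.0725),'block')
rect(near(.505,.298,.03)&(z>.128)&(z<.135),'handle')
c=grab('scene'); cv2.imwrite('pics/u_s.png',c['color'][...,::-1]); print(hole(c,guess=(.51,.077)))
E
```

```text
t 28.65 pos [0.5057 0.3009 0.2589] tilt x axis [-1.7e-03 -9.0e-04 -1.0e+00] jaw -2.2 q6 0.513 F [ 0.9 -0.2  0.2] w 0.0942
shift [-1.1 -0.3  0.4]
roll option -2.2 -0.0
roll option 177.8 180.0
block 2481 0.07 [array([505.6, 300.9]), array([60.3, 76.1]), np.float64(87.7)]
handle 848 0.1307 [array([506.8, 301.6]), array([29.6, 23.5]), np.float64(87.2)]
[(array([511.5,  77.7]), np.float64(13.9), 33)]
```

View pics/u_w.png

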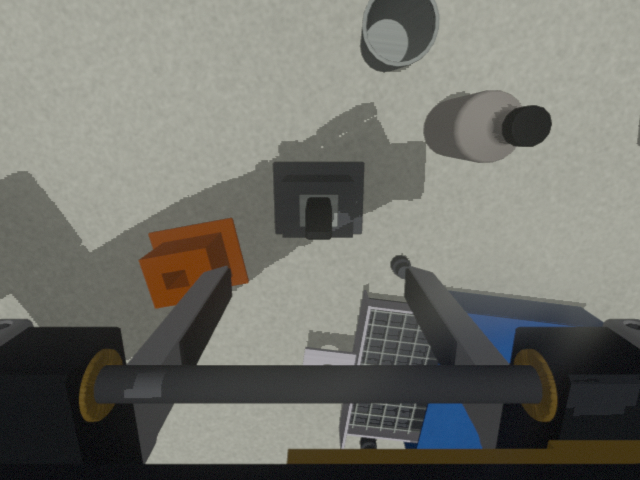

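View pics/u_s.png

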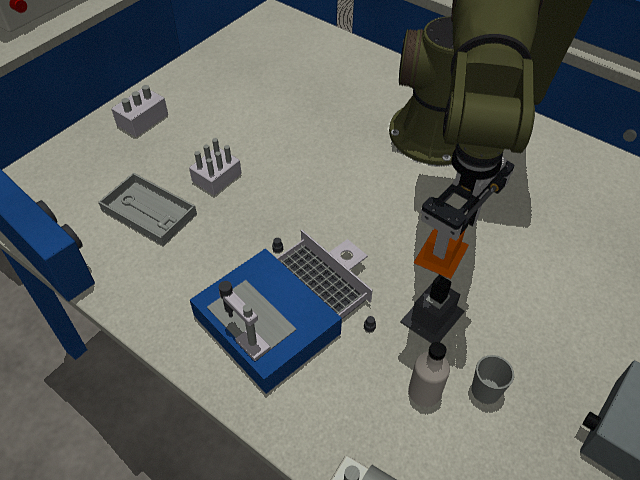

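The hook stands upright in the dark stand: handle at (318,217) in the wrist view, top at 0.1307 m as at the start. The tray is drawn out and the gripper is clear of everything.

```bash
python3 -c "
from station import ctrl
print(ctrl.hand_in())"
```

```text
the job is handed in; nothing more can be done
None
```

The tray is drawn out against its stop, the hook is back in its stand, and the job is handed in; hand-in gave no verdict. The arm had used about 29 s of the 61 s.

**What I did:** I took the hook from the dark stand and put it through the finger hole with the toe toward the pull. I drew the tray out until the force jumped at the stop, then settled against it at about 9 to 12 N for over half a second. The highest force I read on the tool was about 14 N, but readings come only at the end of each move. I then unhooked and put the hook back in its stand.

**Last checks:**
- **Hook:** its top is at 130.7 mm, the same as before I took it, and its measured position is within about 0.5 mm of where it started. The wrist view shows it upright.
- **Tray:** it moved about 76 mm, which I estimate as about 86 mm out from fully home. The 75 mm minimum is met on the measured travel alone, though by only about 1 mm, since it cannot have started further in than home.
- **Rest of the bench:** the other items look undisturbed in the pictures; I did not measure them. The gripper is open and well clear of everything.

**Disagreements:** the cameras differed by up to about 3 mm on absolute positions, so I relied on the offset between hook and hole, which agreed within about 0.7 mm. The hole could not be detected in the cameras while the hook covered it. No check failed.

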